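# Slide a filled soap mould into its carrying tray and shut it in

### The job

Slide the filled white soap mould that lies in front of the wooden carrying tray flat across the table, long side first, into the open mouth of that tray until it is fully home against the tray's end wall; the silicone is floppy, so push or drag it and never lift or tip it. Then take the wooden drop bar that lies across the tray's side walls and lower it into the two slots behind the front posts, flat down on the tray's floor and reaching through both slots, so that the mould cannot slide out. Leave the soaps round about where they are.

Things in the scene. Friction and masses are not known exactly. Their poses are not given: they have to be found in the camera images.
- soap_mould: White silicone mould with six cells of set green soap, 148 (its x) x 226 (its y) x 28 mm, about 0.55 kg, loose, flat on the table; behaves as a rigid slab whose sides taper, widest at the rim near the top. Origin: centre of its underside, z up. Either long side may go in first.
- tray: Pale plywood tray, fixed, 40 mm high: floor 5 mm thick, end wall, two side walls, open mouth. Origin: centre of its underside; x from the mouth inward, y along the mouth, z up. End wall's inner face at x=+102 mm; side walls x -52 to +102 mm, inner faces y=+-118, outer +-128 mm; carrying cleats outside them reach y=+-142 mm.
- tray_home (a point): Where the middle of the mould's underside lies when it is home: 28 mm inward of the tray's origin, on top of its floor (z 5 mm). Axes as the tray's.
- tray_mouth (a point): Middle of the mouth's front edge at table height, 111 mm before the tray's origin; axes as the tray's. From here the floor's edge is bevelled 0 to 5 mm over 19 mm. Flared cheeks narrow the mouth from about +-134 mm to +-118 mm between the front posts.
- tray_slot (a point): Midway between the two slots, on the floor (z 5 mm), 67 mm before the tray's origin; axes as the tray's. Each slot is the 30 mm gap (along x), open at the top and down to the floor, between a side wall and its 40 mm high front post, at y -+118 to 128 mm. The seated bar's underside middle lies here.
- drop_bar: Wooden bar 24 (x) x 284 (y) x 20 mm, 0.15 kg, with an upright grip on its middle, 14 (x) x 64 (y) mm, from 20 to 52 mm above the bar's underside. Starts across the tops of the side walls near the end wall; the mould passes beneath. Origin: centre of its underside; either way round will do. Seated, its grip stands 25 to 57 mm over the table, the mould's top beside it at 33 mm.
- soap_heart: Loose heart-shaped fluted soap, purple-grey, 57 x 65 x 37 mm, bystander: the heart nearest the mould, at the near edge of the rows of soaps beyond it. Origin: centre of its underside.
- soap_rose: Loose rose-shaped soap, purple-grey, 69 x 68 x 34 mm, bystander, alone on the bare wood left of the mould. Origin: centre of its underside.

How it is judged:
On the way, in this order (a step that is already met when the one before it is completed fails the run):
1. the mould lies home in the tray: between the side walls, within 8 mm of the end wall, flat on the floor (x of soap_mould in the frame of tray above 0.02 m and y of soap_mould in the frame of tray between -0.01 and 0.01 m and z of soap_mould in the frame of tray below 0.01 m and angle between soap_mould's own z axis and vertical below 0.05 rad), for 0.2 s.
2. the drop bar lies in both slots, down on the floor (z of drop_bar in the frame of tray below 0.01 m and x of drop_bar in the frame of tray between -0.075 and -0.059 m), for 0.2 s.
At the end, for the whole second after the job is handed in: The mould lies flat on the tray's floor, within 8 mm of the end wall and between the side walls; the drop bar lies flat on the floor (within 5 mm) in both slots, its middle within 14 mm of the tray's middle line so that it reaches through both; both are at rest and released (all of step 1 and all of step 2 and x of soap_mould in the frame of tray below 0.032 m and z of each of soap_mould, drop_bar in the frame of tray above 0.002 m and y of drop_bar in the frame of tray between -0.014 and 0.014 m and angle between drop_bar's own z axis and vertical below 0.05 rad and linear speed of each of soap_mould, drop_bar below 0.02 m/s); the robot touches nothing.
It fails at once if the mould is lifted (more than 25 mm) or tipped (more than about 10 degrees) (height (world z) of soap_mould above 0.025 m or angle between soap_mould's own z axis and vertical above 0.18 rad).
It fails at once if the heart-shaped or the rose-shaped soap near the work is moved by more than 30 mm (distance of any of soap_heart, soap_rose from where it was at the start of the episode above 0.03 m).
It also fails if it takes over 72 s, if anything falls off the work surface, if the arm or the gripper's body presses on something with over 40 N, if the wrist force passes 120 N, or if a joint passes its speed limit or range.

### The arm

A 7-joint arm with a two-finger parallel gripper is mounted at the origin on a cart in front of the work surface, level with it; the furniture and walls round the work are solid. World frame = base frame: x ahead of the robot, y to its left, z up, the work surface at z = 0. Lengths are in m, angles in rad, forces in N, time in s.
With the tool pointing down it reaches from about 0.4 to 0.85 m from the base axis. Payload 4.5 kg.
Tool frame: the origin (TCP) lies on the centre line of the jaws, within the pads' length; the fingertips stand 11 mm ahead of it and the grasp point (between the pads) lies 8 mm behind it; z points along the fingers, y is the line along which they close (so a half turn about z gives the same grasp; the last joint's range is limited). The gripper opens to 88 mm and grips with 3 to 60 N. Pads are 18 mm wide; open, the fingers measure 123 mm over their backs; the gripper's body (75 mm by 187 mm) begins 45 mm behind the grasp point.
Start: joints at [1.216, 0.689, -0.195, 1.565, 0.157, 0.902, -0.215], TCP at [0.237, -0.578, 0.25] pointing down, gripper open.
Joint ranges: [-3.01, 3.01], [-0.46, 2.08], [-1.47, 1.51], [0.13, 2.56], [-1, 4.14], [0.04, 2.09], [-2.66, 2.66]. Speed limits (rad/s): [2.57, 2.57, 3.14, 3.14, 3.14, 3.14, 3.14].

### API

Orientations are given as a unit quaternion [x, y, z, w].
In Python, from plant import * gives the robot as it stands. The module is installed in compiled form; this text tells all that it offers.
- The arm moves only by the tool send_rows, never from a script. Its argument "motion" is a list of rows, each an object of numbers: "x", "y", "z": the shift along the tool's x, y, z in cm; "rx", "ry", "rz": the turn, a rotation vector about the tool's x, y, z in rad; "jaw": the finger opening in cm, from 0 to 8.81. In form: [{"x": .., "y": .., "z": .., "rx": .., "ry": .., "rz": .., "jaw": ..}, ...]. A call has exactly 5 rows; each row shifts and turns the commanded pose from where the row before left it, along the tool's axes as they then stand; what a row does not reach is not made up. A row lasts 1/10 s, in which the tool goes at most 50 mm and 8.59 degrees, less where a joint would pass 70% of its speed; a pose out of reach is approached as far as the arm can. A call is refused whole if a number of a shift passes 5 or a number of a turn 0.15, either way. A call with a gripper value outside its range is refused whole. The fingers move at their own pace and stop on an object; "grip_force" is the grip in N (left out, the last holds). Time passes only in rows, so rows that do not move let the fingers close, or fill a call up. It gives the time, the measured TCP pose, the force, the opening and the grip force at its end, in the units of the state.
- get_state(): the state, without advancing time (a new reading comes with each control period).
- snapshot(name): name is "side" or "top" or "wrist"; returns a dict with "img" (400x640x3 uint8, red, green, blue), "vertical_fov" (degrees; the focal length in pixels is half the picture's height over the tangent of half this angle, whatever the lens; pixels are square), "cx", "cy" (the principal point, pixels), "extrinsics" (4x4, takes a point from camera to world coordinates). Camera axes: x right, y up, looking along -z (the intrinsics and any distortion apply to the point x, -y, -z); pixel columns grow to the right and rows downward; lengths in m; the calibration is good to about 2 mm. A picture is of the moment at which its call begins. There is no depth.
- finish_job(): hands the job in; it is judged then, once.
The state is a dict: "clock": time; "q": joint angles; "qd": joint speeds; "joint_torque": joint torques, N m; "tool_pos": TCP position; "eef_rot": TCP orientation; "contact_force": force on the tool from outside, world axes, zero at the start; "moment": the same for the moment, N m; "opening": opening from 0.0 (shut) to 1.0 (fully open); "finger_force": force on a finger pad.
Only numpy, scipy, OpenCV 4.12 (cv2) and the standard library are available. Lean on these libraries where they do the work, as an engineer would, in place of code of your own. Each camera call takes 0.05 s, during which the arm holds its last target. There are 200 camera calls.

## Working session

There is one attempt and no reset: what is moved stays moved. The work goes in short steps, Python scripts to look and compute and a tool call to move; the robot and the scene stay as the last step left them, time stands still between calls to the robot, and variables do not carry over. Pictures are saved under pics/ and viewed, at most 10 in all, crops included, and the job is handed in when it is done.

Besides the shell and the picture viewer there is one more tool, called after "Request:" as name([rows], argument=value, ...), one row to a line, values as JSON. send_rows: Moves the arm, as the interface text tells. Its arguments: {"type":"object","properties":{"motion":{"type":"array"},"grip_force":{"type":"number"}},"required":["motion"]}

```bash
mkdir -p pics
cat > h.py <<'E'
from plant import *
import numpy as np, cv2
def snap(n,f):
    s=snapshot(n); cv2.imwrite(f,s["img"][:,:,::-1]); 
    np.savez(f+".npz",E=s["extrinsics"],v=s["vertical_fov"],c=[s["cx"],s["cy"]]); print({k:(v if k!="img" else 0) for k,v in s.items()}); return s
def ray(f,u,v,z):
    d=np.load(f+".npz"); F=200/np.tan(np.radians(d["v"])/2); c=d["c"]
    r=d["E"][:3,:3]@np.array([(u-c[0])/F,-(v-c[1])/F,-1]); o=d["E"][:3,3]
    return (o+r*(z-o[2])/r[2]).round(4)
E
python3 - <<'E'
from h import *
snap("top","pics/t1.png"); snap("side","pics/s1.png"); print(get_state())
E
```

```text
{'img': 0, 'vertical_fov': 48.65932631020234, 'cx': 317.14494851813026, 'cy': 196.28647352829842, 'extrinsics': array([[ 0.00626287,  0.98205144, -0.18850927,  0.38784055],
       [-0.99975123,  0.0021136 , -0.02220394,  0.22169379],
       [-0.02140698,  0.18860144,  0.98182037,  1.1162397 ],
       [ 0.        ,  0.        ,  0.        ,  1.        ]])}
{'img': 0, 'vertical_fov': 57.29567017212818, 'cx': 327.0412975995128, 'cy': 198.30198990458308, 'extrinsics': array([[ 0.91919935,  0.17182535, -0.35432839,  0.26717255],
       [-0.39377284,  0.39206069, -0.83140325, -0.47783609],
       [-0.00393793,  0.90375022,  0.42804209,  0.42665021],
       [ 0.        ,  0.        ,  0.        ,  1.        ]])}
{'clock': 0.1, 'q': array([ 1.21581817,  0.68987675, -0.19451443,  1.56621069,  0.15728755,
        0.90248836, -0.21511003]), 'qd': array([-0.00022529, -0.00151508, -0.00103192, -0.0017421 , -0.00089371,
       -0.001743  , -0.00027876]), 'joint_torque': array([-3.12074888e-03, -5.28496456e+01, -1.27191380e+00, -1.53836167e+01,
       -5.26609062e-02,  1.93726388e-03,  4.93036464e-05]), 'tool_pos': array([ 0.23667198, -0.57788231,  0.24901246]), 'eef_rot': array([ 9.81160665e-01,  1.93191910e-01, -2.07659236e-04, -7.69790175e-04]), 'contact_force': array([-0.58777158, -0.12703761,  0.32777378]), 'moment': array([ 0.02887449,  0.04814135, -0.00713989]), 'finger_force': 0.0, 'opening': 0.9984935427754592}
```

View pics/t1.png

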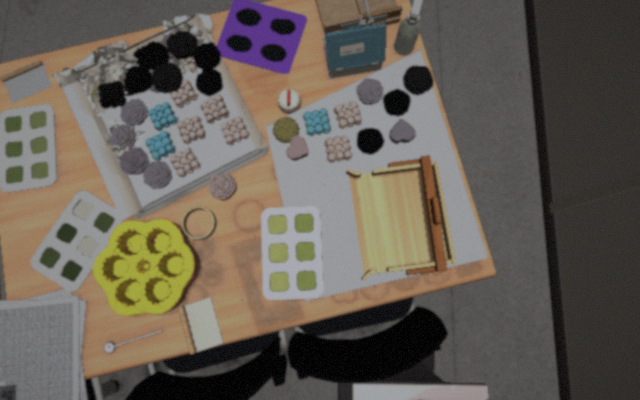

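View pics/s1.png

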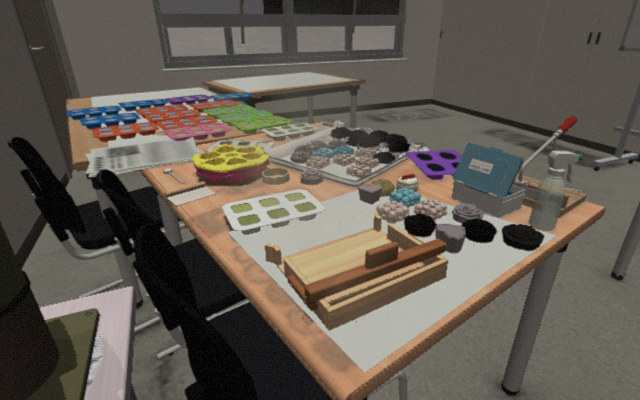

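The top view shows the mould at about (292,252) and the tray at about (405,218), with its mouth facing left (+y). The bar lies at about (433,213), the heart at (297,150) and the rose at (222,186). I'll zoom in for the corners.

Run:
```python
import cv2
i=cv2.imread("pics/t1.png")[145:305,250:462]
i=cv2.resize(i,None,fx=3.7,fy=3.7,interpolation=cv2.INTER_CUBIC)
i=cv2.convertScaleAbs(i,alpha=1.4)
for k in range(250,462,10): cv2.line(i,(int((k-250)*3.7),0),(int((k-250)*3.7),12 if k%50 else 30),(0,0,255),1)
for k in range(145,305,10): cv2.line(i,(0,int((k-145)*3.7)),(12,int((k-145)*3.7)),(0,0,255),1)
cv2.imwrite("pics/t1c.png",i)
```

```text
(no output)
```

View pics/t1c.png

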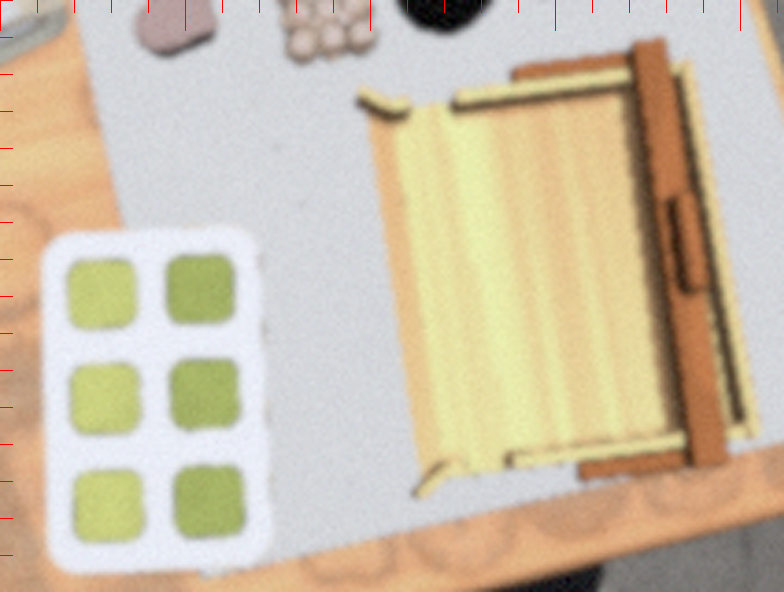

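Run:
```python
from h import *
def p(a,b,z): return ray("pics/t1.png",a/3.7+250,b/3.7+145,z)[:2]
M=[p(*c,.026) for c in [(41,233),(260,227),(271,569),(48,575)]]
print("mould",M,np.mean(M,0), "long dir",np.degrees(np.arctan2(*(M[1]+M[0]-M[2]-M[3])[::-1])))
for n,c in dict(endU=(692,62,.04),endL=(757,432,.04),wallU0=(457,98,.04),wallU1=(632,72,.04),wallL0=(510,460,.04),wallL1=(690,437,.04),mouthU=(370,115,0),mouthL=(427,470,0),heart=(175,25,.02)).items(): print(n,p(*c))
B=[p(*c,.06) for c in [(633,42),(665,38),(728,460),(692,465)]]
print("bar",B,np.mean(B,0),np.degrees(np.arctan2(*(B[1]+B[0]-B[2]-B[3])[::-1])))
print("grip",p(692,243,.092))
from scipy.spatial.transform import Rotation as R
print(R.from_quat(get_state()["eef_rot"]).as_matrix().round(3))
```

```text
mould [array([0.5671, 0.3866]), array([0.5716, 0.2384]), array([0.3464, 0.2301]), array([0.3416, 0.3752])] [0.456675 0.307575] long dir 2.502793102667355
endU [ 0.6831 -0.0533]
endL [ 0.4356 -0.0841]
wallU0 [0.6579 0.1056]
wallU1 [ 0.6761 -0.0127]
wallL0 [0.4168 0.0757]
wallL1 [ 0.4322 -0.0408]
mouthU [0.6556 0.1622]
mouthL [0.4109 0.1259]
heart [0.715  0.2984]
bar [array([ 0.6913, -0.0098]), array([ 0.6941, -0.0311]), array([ 0.4171, -0.0592]), array([ 0.4138, -0.0364])] [ 0.554075 -0.034125] 5.633853653349733
grip [ 0.551  -0.0348]
[[ 0.925  0.379 -0.001]
 [ 0.379 -0.925  0.001]
 [-0.    -0.002 -1.   ]]
```

Run:
```python
from h import *
def proj(f,P):
    d=np.load(f+".npz"); F=200/np.tan(np.radians(d["v"])/2); E=np.linalg.inv(d["E"]); p=E@np.array([*P,1])
    return (round(d["c"][0]-F*p[0]/p[2]),round(d["c"][1]+F*p[1]/p[2]))
for uv in [(150,232),(190,300),(110,178),(215,400)]:
    for z in (-.4,-.2,-.1,0,.1): 
        P=ray("pics/s1.png",*uv,z); print(uv,z,P,proj("pics/t1.png",P))
for P in [(0,0,0),(.33,.3,0),(.3,.3,0),(.3,.3,.1)]: print(P,proj("pics/t1.png",P),proj("pics/s1.png",P))
```

```text
(150, 232) -0.4 [ 0.0951  1.1221 -0.4   ] (53, 370)
(150, 232) -0.2 [ 0.1368  0.735  -0.2   ] (146, 370)
(150, 232) -0.1 [ 0.1576  0.5414 -0.1   ] (204, 370)
(150, 232) 0 [0.1784 0.3479 0.    ] (274, 370)
(150, 232) 0.1 [0.1992 0.1544 0.1   ] (358, 370)
(190, 300) -0.4 [ 0.2214  0.5834 -0.4   ] (217, 332)
(190, 300) -0.2 [ 0.2325  0.3266 -0.2   ] (290, 336)
(190, 300) -0.1 [ 0.238   0.1983 -0.1   ] (336, 339)
(190, 300) 0 [0.2436 0.0699 0.    ] (390, 343)
(190, 300) 0.1 [ 0.2491 -0.0585  0.1   ] (455, 347)
(110, 178) -0.4 [-0.1314  1.9137 -0.4   ] (-198, 442)
(110, 178) -0.2 [-0.035   1.3351 -0.2   ] (-72, 433)
(110, 178) -0.1 [ 0.0132  1.0458 -0.1   ] (7, 427)
(110, 178) 0 [0.0615 0.7565 0.    ] (100, 420)
(110, 178) 0.1 [0.1097 0.4672 0.1   ] (212, 412)
(215, 400) -0.4 [ 0.2478  0.18   -0.4   ] (339, 325)
(215, 400) -0.2 [ 0.2525  0.0209 -0.2   ] (397, 330)
(215, 400) -0.1 [ 0.2548 -0.0587 -0.1   ] (433, 333)
(215, 400) 0 [ 0.2572 -0.1383  0.    ] (476, 338)
(215, 400) 0.1 [ 0.2595 -0.2179  0.1   ] (528, 343)
(0, 0, 0) (423, 453) (1, 383)
(0.33, 0.3, 0) (295, 305) (221, 228)
(0.3, 0.3, 0) (295, 318) (208, 231)
(0.3, 0.3, 0.1) (291, 321) (201, 191)
```

Run:
```python
import cv2,numpy as np
a=cv2.imread("pics/t1.png")[240:400,200:500]; b=cv2.imread("pics/s1.png")[150:400,60:330]
a=cv2.resize(a,(562,300)); b=cv2.resize(b,(324,300))
i=cv2.resize(np.hstack([a,b]),(800,271)); i=(255*(i/255.)**.5).astype('u1'); cv2.imwrite("pics/ch.png",i)
```

```text
(no output)
```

View pics/ch.png

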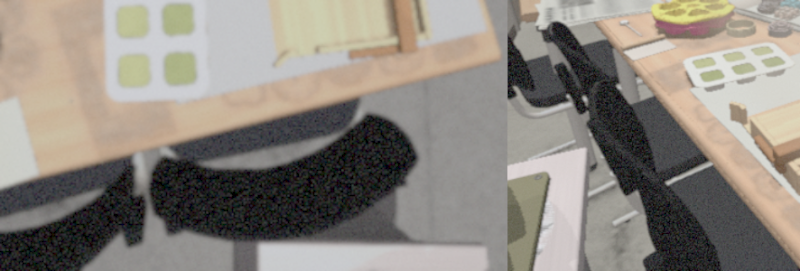

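The chairs' backs only reach about table height and stand at x<0.25, so they are clear of the work. First I turn the tool to yaw of about 2.5° and swing round at z = 0.25.

Request:
send_rows([
  {"rz": 0.069,"jaw": 8.8},
  {"rz": 0.069,"jaw": 8.8},
  {"rz": 0.069,"jaw": 8.8},
  {"rz": 0.069,"jaw": 8.8},
  {"rz": 0.069,"jaw": 8.8},
])

```text
schema error: expected keys x, y, z, rx, ry, rz, jaw
```

Request:
send_rows([
  {"x": 3.0,"y": -2.5,"jaw": 8.8},
  {"x": 3.0,"y": -2.5,"jaw": 8.8},
  {"x": 3.0,"y": -2.5,"jaw": 8.8},
  {"x": 3.0,"y": -2.5,"jaw": 8.8},
  {"x": 3.0,"y": -2.5,"jaw": 8.8},
])

```text
schema error: expected keys x, y, z, rx, ry, rz, jaw
```

Request:
send_rows([
  {"x": 2.0,"y": -4.0,"jaw": 8.8},
  {"x": 2.0,"y": -4.0,"jaw": 8.8},
  {"x": 2.0,"y": -4.0,"jaw": 8.8},
  {"x": 2.0,"y": -4.0,"jaw": 8.8},
  {"x": 1.0,"y": -4.0,"jaw": 8.8},
])

```text
schema error: expected keys x, y, z, rx, ry, rz, jaw
```

Request:
send_rows([
  {"x": 0,"y": 0,"z": 0,"rx": 0,"ry": 0,"rz": 0.069,"jaw": 8.8},
  {"x": 0,"y": 0,"z": 0,"rx": 0,"ry": 0,"rz": 0.069,"jaw": 8.8},
  {"x": 0,"y": 0,"z": 0,"rx": 0,"ry": 0,"rz": 0.069,"jaw": 8.8},
  {"x": 0,"y": 0,"z": 0,"rx": 0,"ry": 0,"rz": 0.069,"jaw": 8.8},
  {"x": 0,"y": 0,"z": 0,"rx": 0,"ry": 0,"rz": 0.069,"jaw": 8.8},
])

```text
clock: 0.6
tool_pos: [0.2368, -0.578, 0.2492]
eef_rot: [1.0, 0.02, -0.0, -0.001]
contact_force: [-0.3, -0.0, 0.3]
opening: 0.999
finger_force: 0.0
```

Request:
send_rows([
  {"x": 3,"y": -2.5,"z": 0,"rx": 0,"ry": 0,"rz": 0,"jaw": 8.8},
  {"x": 3,"y": -2.5,"z": 0,"rx": 0,"ry": 0,"rz": 0,"jaw": 8.8},
  {"x": 3,"y": -2.5,"z": 0,"rx": 0,"ry": 0,"rz": 0,"jaw": 8.8},
  {"x": 3,"y": -2.5,"z": 0,"rx": 0,"ry": 0,"rz": 0,"jaw": 8.8},
  {"x": 3,"y": -2.5,"z": 0,"rx": 0,"ry": 0,"rz": 0,"jaw": 8.8},
])

```text
clock: 1.1
tool_pos: [0.3822, -0.4455, 0.2494]
eef_rot: [1.0, 0.022, -0.0, -0.0]
contact_force: [0.7, -0.4, -0.0]
opening: 0.999
finger_force: 0.0
```

Request:
send_rows([
  {"x": 2,"y": -4,"z": 0,"rx": 0,"ry": 0,"rz": 0,"jaw": 8.8},
  {"x": 2,"y": -4,"z": 0,"rx": 0,"ry": 0,"rz": 0,"jaw": 8.8},
  {"x": 2,"y": -4,"z": 0,"rx": 0,"ry": 0,"rz": 0,"jaw": 8.8},
  {"x": 2,"y": -4,"z": 0,"rx": 0,"ry": 0,"rz": 0,"jaw": 8.8},
  {"x": 1,"y": -4,"z": 0,"rx": 0,"ry": 0,"rz": 0,"jaw": 8.8},
])

```text
clock: 1.6
tool_pos: [0.464, -0.2409, 0.2495]
eef_rot: [1.0, 0.023, 0.001, -0.0]
contact_force: [1.1, 0.2, 1.0]
opening: 0.999
finger_force: 0.0
```

Request:
send_rows([
  {"x": 0,"y": -4,"z": 0,"rx": 0,"ry": 0,"rz": 0,"jaw": 8.8},
  {"x": 0,"y": -4,"z": 0,"rx": 0,"ry": 0,"rz": 0,"jaw": 8.8},
  {"x": 0,"y": -4,"z": 0,"rx": 0,"ry": 0,"rz": 0,"jaw": 8.8},
  {"x": 0,"y": -4,"z": 0,"rx": 0,"ry": 0,"rz": 0,"jaw": 8.8},
  {"x": 0,"y": -4,"z": 0,"rx": 0,"ry": 0,"rz": 0,"jaw": 8.8},
])

```text
clock: 2.1
tool_pos: [0.4533, -0.0418, 0.2496]
eef_rot: [1.0, 0.022, -0.0, -0.0]
contact_force: [1.2, -0.4, 0.0]
opening: 0.998
finger_force: 0.0
```

Request:
send_rows([
  {"x": 0,"y": -4,"z": 0,"rx": 0,"ry": 0,"rz": 0,"jaw": 8.8},
  {"x": 0,"y": -4,"z": 0,"rx": 0,"ry": 0,"rz": 0,"jaw": 8.8},
  {"x": 0,"y": -4,"z": 0,"rx": 0,"ry": 0,"rz": 0,"jaw": 8.8},
  {"x": 0,"y": -4,"z": 0,"rx": 0,"ry": 0,"rz": 0,"jaw": 8.8},
  {"x": 0,"y": -4,"z": 0,"rx": 0,"ry": 0,"rz": 0,"jaw": 8.8},
])

```text
clock: 2.6
tool_pos: [0.4445, 0.158, 0.2495]
eef_rot: [1.0, 0.022, -0.0, 0.0]
contact_force: [0.7, 0.4, -0.7]
opening: 1.002
finger_force: 0.0
```

Request:
send_rows([
  {"x": -2.8,"y": -2.8,"z": 0,"rx": 0,"ry": 0,"rz": 0,"jaw": 8.8},
  {"x": -2.8,"y": -2.8,"z": 0,"rx": 0,"ry": 0,"rz": 0,"jaw": 8.8},
  {"x": -2.8,"y": -2.8,"z": 0,"rx": 0,"ry": 0,"rz": 0,"jaw": 8.8},
  {"x": -2.8,"y": -2.8,"z": 0,"rx": 0,"ry": 0,"rz": 0,"jaw": 8.8},
  {"x": -2.8,"y": -2.8,"z": 0,"rx": 0,"ry": 0,"rz": 0,"jaw": 8.8},
])

```text
clock: 3.1
tool_pos: [0.2976, 0.291, 0.2496]
eef_rot: [1.0, 0.022, -0.0, 0.0]
contact_force: [-0.1, -0.0, 0.0]
opening: 1.0
finger_force: 0.0
```

```bash
python3 -c "
from h import *
print(get_state()['q'].round(2),get_state()['tool_pos']); snap('wrist','pics/w1.png')"
```

```text
[-0.91  0.43  0.03  2.17 -0.03  0.55 -2.38] [0.2975826  0.29099931 0.24958981]
{'img': 0, 'vertical_fov': 71.0982645502884, 'cx': 322.4097831539373, 'cy': 201.41448770511298, 'extrinsics': array([[ 4.48426743e-02,  9.45923062e-01,  3.21276664e-01,
         3.80914646e-01],
       [-9.98993616e-01,  4.21566750e-02,  1.53156915e-02,
         2.95344047e-01],
       [ 9.43509929e-04, -3.21640133e-01,  9.46861518e-01,
         3.85473073e-01],
       [ 0.00000000e+00,  0.00000000e+00,  0.00000000e+00,
         1.00000000e+00]])}
```

View pics/w1.png

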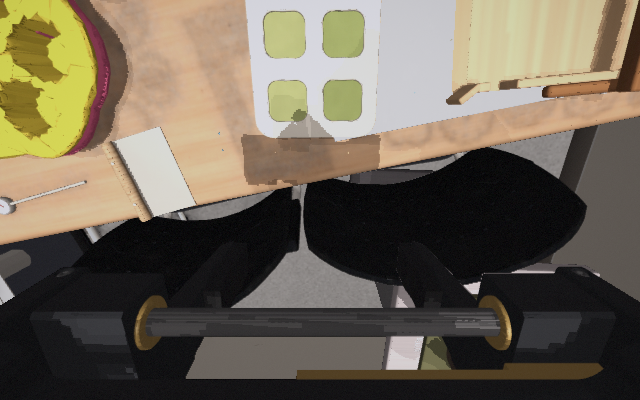

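The wrist view shows the mould's near end at row ~137 (cols 255–378), with bare table beneath the fingers. I'll descend behind that end.

Request:
send_rows([
  {"x": 1,"y": -1.2,"z": 3,"rx": 0,"ry": 0,"rz": 0,"jaw": 8.8},
  {"x": 0,"y": 0,"z": 4.5,"rx": 0,"ry": 0,"rz": 0,"jaw": 8.8},
  {"x": 0,"y": 0,"z": 4.5,"rx": 0,"ry": 0,"rz": 0,"jaw": 8.8},
  {"x": 0,"y": 0,"z": 4.5,"rx": 0,"ry": 0,"rz": 0,"jaw": 8.8},
  {"x": 0,"y": 0,"z": 3.5,"rx": 0,"ry": 0,"rz": 0,"jaw": 8.8},
])

```text
clock: 3.65
tool_pos: [0.3108, 0.3046, 0.0519]
eef_rot: [1.0, 0.022, -0.006, 0.006]
contact_force: [2.1, 2.2, 1.2]
opening: 1.001
finger_force: 0.0
```

Request:
send_rows([
  {"x": 0,"y": 0,"z": 1.3,"rx": 0,"ry": 0,"rz": 0,"jaw": 8.8},
  {"x": 0,"y": 0,"z": 1.2,"rx": 0,"ry": 0,"rz": 0,"jaw": 8.8},
  {"x": 0,"y": 0,"z": 0.1,"rx": 0,"ry": 0,"rz": 0,"jaw": 8.8},
  {"x": 0,"y": 0,"z": 0,"rx": 0,"ry": 0,"rz": 0,"jaw": 8.8},
  {"x": 0,"y": 0,"z": 0,"rx": 0,"ry": 0,"rz": 0,"jaw": 8.8},
])

```text
clock: 4.15
tool_pos: [0.3174, 0.3111, 0.0349]
eef_rot: [1.0, 0.021, -0.008, 0.008]
contact_force: [-0.5, 0.1, 0.1]
opening: 0.996
finger_force: 0.0
```

Request:
send_rows([
  {"x": 0.4,"y": 0,"z": 0,"rx": 0,"ry": 0,"rz": 0,"jaw": 8.8},
  {"x": 0.4,"y": 0,"z": 0,"rx": 0,"ry": 0,"rz": 0,"jaw": 8.8},
  {"x": 0.4,"y": 0,"z": 0,"rx": 0,"ry": 0,"rz": 0,"jaw": 8.8},
  {"x": 0.4,"y": 0,"z": 0,"rx": 0,"ry": 0,"rz": 0,"jaw": 8.8},
  {"x": 0.4,"y": 0,"z": 0,"rx": 0,"ry": 0,"rz": 0,"jaw": 8.8},
])

```text
clock: 4.65
tool_pos: [0.3365, 0.3115, 0.034]
eef_rot: [1.0, 0.022, -0.01, 0.009]
contact_force: [-6.0, -0.1, 1.7]
opening: 0.998
finger_force: 2.9
```

Request:
send_rows([
  {"x": 0.4,"y": 0,"z": 0,"rx": 0,"ry": 0,"rz": 0,"jaw": 8.8},
  {"x": 0.4,"y": 0,"z": 0,"rx": 0,"ry": 0,"rz": 0,"jaw": 8.8},
  {"x": 0.4,"y": 0,"z": 0,"rx": 0,"ry": 0,"rz": 0,"jaw": 8.8},
  {"x": 0.4,"y": 0,"z": 0,"rx": 0,"ry": 0,"rz": 0,"jaw": 8.8},
  {"x": 0.4,"y": 0,"z": 0,"rx": 0,"ry": 0,"rz": 0,"jaw": 8.8},
])

```text
clock: 5.15
tool_pos: [0.3532, 0.3116, 0.0336]
eef_rot: [1.0, 0.023, -0.012, 0.01]
contact_force: [-9.8, -0.4, 6.1]
opening: 0.999
finger_force: 4.7
```

Request:
send_rows([
  {"x": -0.5,"y": 0,"z": 0,"rx": 0,"ry": 0,"rz": 0,"jaw": 8.8},
  {"x": -0.5,"y": 0,"z": 0,"rx": 0,"ry": 0,"rz": 0,"jaw": 8.8},
  {"x": 0,"y": 0,"z": 0.5,"rx": 0,"ry": 0,"rz": 0,"jaw": 8.8},
  {"x": 0,"y": 0,"z": 0.5,"rx": 0,"ry": 0,"rz": 0,"jaw": 8.8},
  {"x": 0,"y": 0,"z": 0,"rx": 0,"ry": 0,"rz": 0,"jaw": 8.8},
])

```text
clock: 5.65
tool_pos: [0.3473, 0.3123, 0.0231]
eef_rot: [1.0, 0.022, -0.009, 0.008]
contact_force: [-0.2, 0.2, -0.2]
opening: 0.999
finger_force: 0.0
```

```bash
python3 -c "
from h import *
print(get_state()['q'].round(2),get_state()['tool_pos']); snap('side','pics/s2.png')
i=cv2.imread('pics/s2.png')[120:320,140:420]; cv2.imwrite('pics/s2c.png',cv2.resize(i,None,fx=2.8,fy=2.8))"
```

```text
[-0.81  0.93 -0.03  2.15  0.26  0.09 -2.62] [0.3473426  0.31231544 0.02311487]
{'img': 0, 'vertical_fov': 57.29567017212818, 'cx': 327.0412975995128, 'cy': 198.30198990458308, 'extrinsics': array([[ 0.91919935,  0.17182535, -0.35432839,  0.26717255],
       [-0.39377284,  0.39206069, -0.83140325, -0.47783609],
       [-0.00393793,  0.90375022,  0.42804209,  0.42665021],
       [ 0.        ,  0.        ,  0.        ,  1.        ]])}
```

View pics/s2c.png

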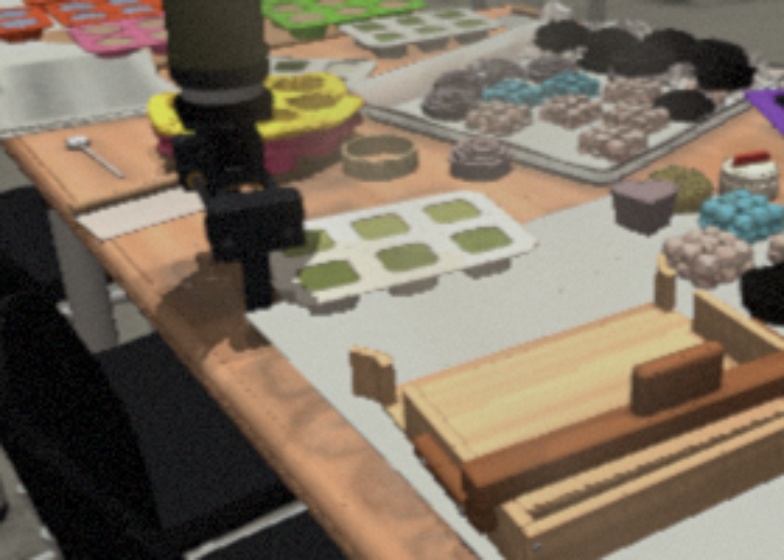

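The side view shows the fingers (255,280) standing just clear of the mould's near end, low enough and with no load. I push on and turn to yaw 8° on the way.

Request:
send_rows([
  {"x": 0,"y": 0.9,"z": 0,"rx": 0,"ry": 0,"rz": 0,"jaw": 8.8},
  {"x": 0.4,"y": 0,"z": 0,"rx": 0,"ry": 0,"rz": -0.02,"jaw": 8.8},
  {"x": 0.4,"y": 0,"z": 0,"rx": 0,"ry": 0,"rz": -0.02,"jaw": 8.8},
  {"x": 0.4,"y": 0,"z": 0,"rx": 0,"ry": 0,"rz": -0.02,"jaw": 8.8},
  {"x": 0.4,"y": 0,"z": 0,"rx": 0,"ry": 0,"rz": -0.02,"jaw": 8.8},
])

```text
clock: 6.2
tool_pos: [0.3612, 0.302, 0.0236]
eef_rot: [0.998, 0.062, -0.012, 0.01]
contact_force: [-6.1, -3.2, 3.3]
opening: 1.003
finger_force: 3.4
```

Request:
send_rows([
  {"x": 0.4,"y": 0,"z": 0,"rx": 0,"ry": 0,"rz": -0.016,"jaw": 8.8},
  {"x": 0.4,"y": 0,"z": 0,"rx": 0,"ry": 0,"rz": 0,"jaw": 8.8},
  {"x": 0.4,"y": 0,"z": 0,"rx": 0,"ry": 0,"rz": 0,"jaw": 8.8},
  {"x": 0.4,"y": 0,"z": 0,"rx": 0,"ry": 0,"rz": 0,"jaw": 8.8},
  {"x": 0.1,"y": 0,"z": 0,"rx": 0,"ry": 0,"rz": 0,"jaw": 8.8},
])

```text
clock: 6.7
tool_pos: [0.3778, 0.3045, 0.0233]
eef_rot: [0.997, 0.07, -0.012, 0.01]
contact_force: [-7.9, -3.0, 3.5]
opening: 1.001
finger_force: 3.8
```

Request:
send_rows([
  {"x": -1.5,"y": 0,"z": 0,"rx": 0,"ry": 0,"rz": 0,"jaw": 8.8},
  {"x": -0.5,"y": 0,"z": -2,"rx": 0,"ry": 0,"rz": 0,"jaw": 8.8},
  {"x": 0,"y": 0,"z": -4,"rx": 0,"ry": 0,"rz": 0,"jaw": 8.8},
  {"x": 0,"y": 0,"z": -4.5,"rx": 0,"ry": 0,"rz": 0,"jaw": 8.8},
  {"x": 0,"y": 0,"z": -4.5,"rx": 0,"ry": 0,"rz": 0,"jaw": 8.8},
])

```text
clock: 7.2
tool_pos: [0.3636, 0.3066, 0.1755]
eef_rot: [0.997, 0.07, -0.009, 0.008]
contact_force: [1.8, 1.4, -0.9]
opening: 0.998
finger_force: 0.0
```

Request:
send_rows([
  {"x": 0,"y": 0,"z": 0,"rx": 0,"ry": 0,"rz": -0.14,"jaw": 8.8},
  {"x": 0,"y": 0,"z": 0,"rx": 0,"ry": 0,"rz": -0.14,"jaw": 8.8},
  {"x": 0,"y": 0,"z": 0,"rx": 0,"ry": 0,"rz": -0.14,"jaw": 8.8},
  {"x": 0,"y": 0,"z": 0,"rx": 0,"ry": 0,"rz": -0.14,"jaw": 8.8},
  {"x": 0,"y": 0,"z": 0,"rx": 0,"ry": 0,"rz": -0.14,"jaw": 8.8},
])

```text
clock: 7.7
tool_pos: [0.364, 0.3068, 0.1742]
eef_rot: [0.912, 0.41, -0.01, 0.004]
contact_force: [0.3, -0.6, 0.0]
opening: 0.994
finger_force: 0.0
```

Request:
send_rows([
  {"x": 0,"y": 0,"z": 0,"rx": 0,"ry": 0,"rz": -0.14,"jaw": 8.8},
  {"x": 0,"y": 0,"z": 0,"rx": 0,"ry": 0,"rz": -0.14,"jaw": 8.8},
  {"x": 0,"y": 0,"z": 0,"rx": 0,"ry": 0,"rz": -0.14,"jaw": 8.8},
  {"x": 0,"y": 0,"z": 0,"rx": 0,"ry": 0,"rz": -0.14,"jaw": 8.8},
  {"x": 0,"y": 0,"z": 0,"rx": 0,"ry": 0,"rz": -0.14,"jaw": 8.8},
])

```text
clock: 8.2
tool_pos: [0.3641, 0.3067, 0.174]
eef_rot: [0.716, 0.698, -0.011, 0.0]
contact_force: [-0.1, 0.7, -0.3]
opening: 0.999
finger_force: 0.0
```

Request:
send_rows([
  {"x": 0,"y": 0,"z": 0,"rx": 0,"ry": 0,"rz": -0.14,"jaw": 8.8},
  {"x": 2.8,"y": 3,"z": 0,"rx": 0,"ry": 0,"rz": -0.03,"jaw": 8.8},
  {"x": 2.8,"y": 3.5,"z": 0,"rx": 0,"ry": 0,"rz": 0,"jaw": 8.8},
  {"x": 2.8,"y": 3.5,"z": 0,"rx": 0,"ry": 0,"rz": 0,"jaw": 8.8},
  {"x": 2.8,"y": 3.5,"z": 0,"rx": 0,"ry": 0,"rz": 0,"jaw": 8.8},
])

```text
clock: 8.7
tool_pos: [0.4846, 0.436, 0.1699]
eef_rot: [0.657, 0.754, -0.011, -0.001]
contact_force: [0.5, 0.4, 0.2]
opening: 0.998
finger_force: 0.0
```

```bash
python3 -c "
from h import *
print(get_state()['q'].round(2),get_state()['tool_pos']); snap('wrist','pics/w2.png'); snap('top','pics/t2.png')
a=cv2.imread('pics/t2.png')[145:305,250:462]; a=cv2.resize(a,None,fx=3.7,fy=3.7,interpolation=cv2.INTER_CUBIC); cv2.imwrite('pics/t2c.png',a)"
```

```text
[-0.46  0.9  -0.68  1.51  0.63  0.98 -1.19] [0.48457784 0.43602345 0.16990251]
{'img': 0, 'vertical_fov': 71.0982645502884, 'cx': 322.4097831539373, 'cy': 201.41448770511298, 'extrinsics': array([[ 0.99014313, -0.13697096, -0.02924971,  0.47473152],
       [ 0.13884015,  0.93238822,  0.33372985,  0.52183134],
       [-0.01843921, -0.33450135,  0.94221486,  0.30462751],
       [ 0.        ,  0.        ,  0.        ,  1.        ]])}
{'img': 0, 'vertical_fov': 48.65932631020234, 'cx': 317.14494851813026, 'cy': 196.28647352829842, 'extrinsics': array([[ 0.00626287,  0.98205144, -0.18850927,  0.38784055],
       [-0.99975123,  0.0021136 , -0.02220394,  0.22169379],
       [-0.02140698,  0.18860144,  0.98182037,  1.1162397 ],
       [ 0.        ,  0.        ,  0.        ,  1.        ]])}
```

View pics/t2c.png

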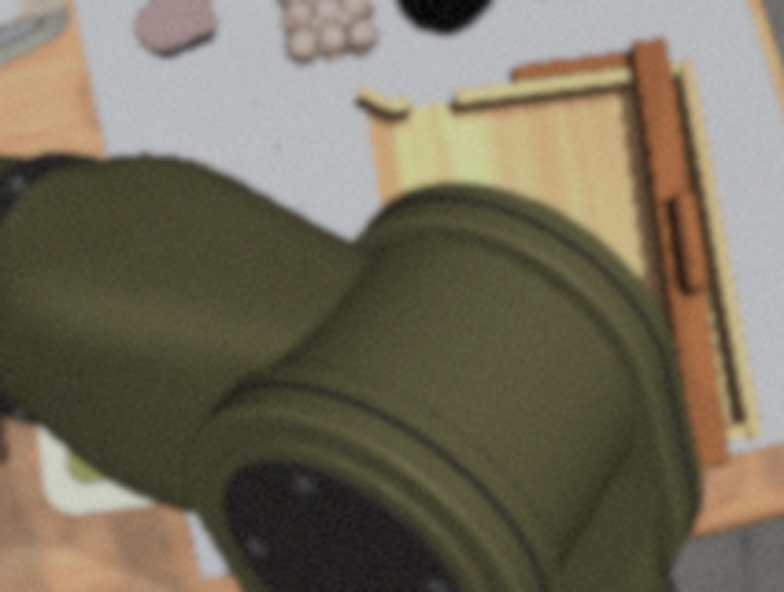

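```bash
python3 -c "
from h import *
snap('side','pics/s3.png')
i=cv2.imread('pics/s3.png')[160:270,180:447]; i=cv2.resize(i,(800,330),interpolation=cv2.INTER_CUBIC)
w=cv2.imread('pics/w2.png')[0:400]; w=cv2.resize(w,(432,270)); w=cv2.copyMakeBorder(w,0,0,0,368,cv2.BORDER_CONSTANT)
t=cv2.imread('pics/t2.png')[240:312,240:338]; w[:,432:]=cv2.resize(t,(368,270),interpolation=cv2.INTER_CUBIC)
cv2.imwrite('pics/m1.png',np.vstack([i,w]))"
```

```text
{'img': 0, 'vertical_fov': 57.29567017212818, 'cx': 327.0412975995128, 'cy': 198.30198990458308, 'extrinsics': array([[ 0.91919935,  0.17182535, -0.35432839,  0.26717255],
       [-0.39377284,  0.39206069, -0.83140325, -0.47783609],
       [-0.00393793,  0.90375022,  0.42804209,  0.42665021],
       [ 0.        ,  0.        ,  0.        ,  1.        ]])}
```

View pics/m1.png

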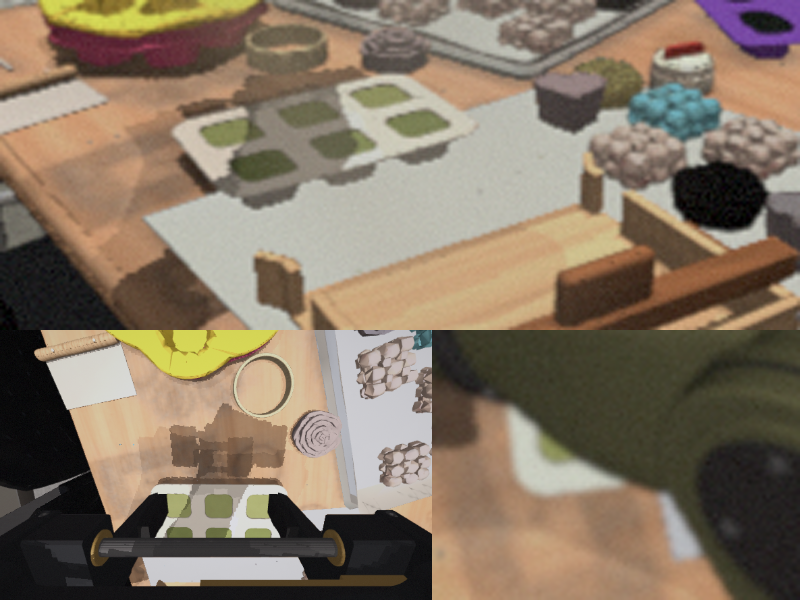

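```bash
python3 -c "
from h import *
w=lambda a,b,z: ray('pics/w2.png',a*640/432,(b-330)*400/270,z)[:2]
s=lambda a,b,z: ray('pics/s3.png',180+a/2.996,160+b/3,z)[:2]
print('back edge',w(165,487,.026),w(280,487,.026),'ends',w(151,500,.026),w(292,497,.026))
print('rose',w(318,433,.02))
print('side corners L',s(173,125,.026),'front',s(226,193,.026),'R',s(477,126,.026),'B',s(413,73,.026))
print('posts',s(277,250,.04),s(592,158,.04))
o=np.array([.545,.039]);u=np.array([.139,-.99]);v=np.array([.99,.139])
for q in [w(165,487,.026),w(280,487,.026),w(151,500,.026),w(292,497,.026),s(173,125,.026),s(226,193,.026),s(477,126,.026),s(413,73,.026),s(277,250,.04),s(592,158,.04)]: print(((q-o)@u).round(3),((q-o)@v).round(3))
"
```

```text
back edge [0.4031 0.3744] [0.5883 0.402 ] ends [0.3808 0.3466] [0.6123 0.3872]
rose [0.6244 0.4944]
side corners L [0.3855 0.3723] front [0.3995 0.2399] R [0.6182 0.2683] B [0.6112 0.3941]
posts [0.408  0.1265] [0.6626 0.1568]
-0.352 -0.094
-0.353 0.093
-0.327 -0.12
-0.335 0.115
-0.352 -0.112
-0.219 -0.116
-0.217 0.104
-0.342 0.115
-0.106 -0.123
-0.1 0.133
```

The wrist and side views agree that the mould's back edge is parallel to the tray, about 3 mm off its middle line. I descend behind it and push.

Request:
send_rows([
  {"x": 1,"y": 0.4,"z": 4,"rx": 0,"ry": 0,"rz": 0,"jaw": 8.8},
  {"x": 0,"y": 0,"z": 4,"rx": 0,"ry": 0,"rz": 0,"jaw": 8.8},
  {"x": 0,"y": 0,"z": 4,"rx": 0,"ry": 0,"rz": 0,"jaw": 8.8},
  {"x": 0,"y": 0,"z": 2,"rx": 0,"ry": 0,"rz": 0,"jaw": 8.8},
  {"x": 0,"y": 0,"z": 0.5,"rx": 0,"ry": 0,"rz": 0,"jaw": 8.8},
])

```text
clock: 9.35
tool_pos: [0.4811, 0.4413, 0.0223]
eef_rot: [0.656, 0.755, -0.014, -0.001]
contact_force: [-1.2, -0.9, -0.4]
opening: 1.0
finger_force: 0.0
```

Request:
send_rows([
  {"x": -1,"y": 0,"z": 0,"rx": 0,"ry": 0,"rz": 0,"jaw": 8.8},
  {"x": -1,"y": 0,"z": 0,"rx": 0,"ry": 0,"rz": 0,"jaw": 8.8},
  {"x": -1,"y": 0,"z": 0,"rx": 0,"ry": 0,"rz": 0,"jaw": 8.8},
  {"x": -1,"y": 0,"z": 0,"rx": 0,"ry": 0,"rz": 0,"jaw": 8.8},
  {"x": -1,"y": 0,"z": 0,"rx": 0,"ry": 0,"rz": 0,"jaw": 8.8},
])

```text
clock: 9.85
tool_pos: [0.4896, 0.3955, 0.0265]
eef_rot: [0.656, 0.755, -0.009, -0.002]
contact_force: [-0.8, 5.8, -0.1]
opening: 0.998
finger_force: 2.3
```

Request:
send_rows([
  {"x": -0.6,"y": 0,"z": 0,"rx": 0,"ry": 0,"rz": 0,"jaw": 8.8},
  {"x": -0.6,"y": 0,"z": 0,"rx": 0,"ry": 0,"rz": 0,"jaw": 8.8},
  {"x": -0.6,"y": 0,"z": 0,"rx": 0,"ry": 0,"rz": 0,"jaw": 8.8},
  {"x": -0.6,"y": 0,"z": 0,"rx": 0,"ry": 0,"rz": 0,"jaw": 8.8},
  {"x": -0.6,"y": 0,"z": 0,"rx": 0,"ry": 0,"rz": 0,"jaw": 8.8},
])

```text
clock: 10.35
tool_pos: [0.4932, 0.3666, 0.0264]
eef_rot: [0.656, 0.755, -0.01, -0.002]
contact_force: [-0.3, 4.8, 0.9]
opening: 0.997
finger_force: 2.6
```

Request:
send_rows([
  {"x": -1,"y": 0.05,"z": 0,"rx": 0,"ry": 0,"rz": 0,"jaw": 8.8},
  {"x": -1,"y": 0.05,"z": 0,"rx": 0,"ry": 0,"rz": 0,"jaw": 8.8},
  {"x": -1,"y": 0.05,"z": 0,"rx": 0,"ry": 0,"rz": 0,"jaw": 8.8},
  {"x": -1,"y": 0.05,"z": 0,"rx": 0,"ry": 0,"rz": 0,"jaw": 8.8},
  {"x": -1,"y": 0.05,"z": 0,"rx": 0,"ry": 0,"rz": 0,"jaw": 8.8},
])

```text
clock: 10.85
tool_pos: [0.5029, 0.3149, 0.0264]
eef_rot: [0.656, 0.755, -0.011, -0.001]
contact_force: [-1.4, 4.7, -0.1]
opening: 1.0
finger_force: 2.4
```

Request:
send_rows([
  {"x": -0.7,"y": 0,"z": 0,"rx": 0,"ry": 0,"rz": 0,"jaw": 8.8},
  {"x": -0.7,"y": 0,"z": 0,"rx": 0,"ry": 0,"rz": 0,"jaw": 8.8},
  {"x": -0.7,"y": 0,"z": 0,"rx": 0,"ry": 0,"rz": 0,"jaw": 8.8},
  {"x": -0.7,"y": 0,"z": 0,"rx": 0,"ry": 0,"rz": 0,"jaw": 8.8},
  {"x": -0.7,"y": 0,"z": 0,"rx": 0,"ry": 0,"rz": 0,"jaw": 8.8},
])

```text
clock: 11.35
tool_pos: [0.5076, 0.2799, 0.0265]
eef_rot: [0.656, 0.754, -0.012, -0.001]
contact_force: [-0.6, 5.5, -1.4]
opening: 0.998
finger_force: 2.9
```

Request:
send_rows([
  {"x": -0.7,"y": 0,"z": 0,"rx": 0,"ry": 0,"rz": 0,"jaw": 8.8},
  {"x": -0.7,"y": 0,"z": 0,"rx": 0,"ry": 0,"rz": 0,"jaw": 8.8},
  {"x": -0.7,"y": 0,"z": 0,"rx": 0,"ry": 0,"rz": 0,"jaw": 8.8},
  {"x": -0.7,"y": 0,"z": 0,"rx": 0,"ry": 0,"rz": 0,"jaw": 8.8},
  {"x": -0.7,"y": 0,"z": 0,"rx": 0,"ry": 0,"rz": 0,"jaw": 8.8},
])

```text
clock: 11.85
tool_pos: [0.5124, 0.245, 0.027]
eef_rot: [0.656, 0.754, -0.012, -0.001]
contact_force: [0.1, 4.6, -0.8]
opening: 0.996
finger_force: 2.2
```

Request:
send_rows([
  {"x": -0.6,"y": 0,"z": 0,"rx": 0,"ry": 0,"rz": 0,"jaw": 8.8},
  {"x": -0.6,"y": 0,"z": 0,"rx": 0,"ry": 0,"rz": 0,"jaw": 8.8},
  {"x": -0.6,"y": 0,"z": 0,"rx": 0,"ry": 0,"rz": 0,"jaw": 8.8},
  {"x": -0.6,"y": 0,"z": 0,"rx": 0,"ry": 0,"rz": 0,"jaw": 8.8},
  {"x": -0.6,"y": 0,"z": 0,"rx": 0,"ry": 0,"rz": 0,"jaw": 8.8},
])

```text
clock: 12.35
tool_pos: [0.5168, 0.2172, 0.0281]
eef_rot: [0.656, 0.755, -0.011, -0.002]
contact_force: [-1.1, 6.8, 2.5]
opening: 1.0
finger_force: 3.3
```

Request:
send_rows([
  {"x": -0.6,"y": 0,"z": 0,"rx": 0,"ry": 0,"rz": 0,"jaw": 8.8},
  {"x": -0.6,"y": 0,"z": 0,"rx": 0,"ry": 0,"rz": 0,"jaw": 8.8},
  {"x": -0.6,"y": 0,"z": 0,"rx": 0,"ry": 0,"rz": 0,"jaw": 8.8},
  {"x": -0.6,"y": 0,"z": 0,"rx": 0,"ry": 0,"rz": 0,"jaw": 8.8},
  {"x": -0.6,"y": 0,"z": 0,"rx": 0,"ry": 0,"rz": 0,"jaw": 8.8},
])

```text
clock: 12.85
tool_pos: [0.5213, 0.1912, 0.0297]
eef_rot: [0.655, 0.755, -0.008, -0.003]
contact_force: [-2.3, 10.4, 8.4]
opening: 0.999
finger_force: 5.7
```

Request:
send_rows([
  {"x": -0.6,"y": 0,"z": 0,"rx": 0,"ry": 0,"rz": 0,"jaw": 8.8},
  {"x": -0.6,"y": 0,"z": 0,"rx": 0,"ry": 0,"rz": 0,"jaw": 8.8},
  {"x": -0.6,"y": 0,"z": 0,"rx": 0,"ry": 0,"rz": 0,"jaw": 8.8},
  {"x": -0.6,"y": 0,"z": 0,"rx": 0,"ry": 0,"rz": 0,"jaw": 8.8},
  {"x": -0.6,"y": 0,"z": 0,"rx": 0,"ry": 0,"rz": 0,"jaw": 8.8},
])

```text
clock: 13.35
tool_pos: [0.5259, 0.1613, 0.0302]
eef_rot: [0.655, 0.756, -0.007, -0.002]
contact_force: [-1.1, 9.6, 7.7]
opening: 0.999
finger_force: 5.0
```

Request:
send_rows([
  {"x": -0.6,"y": 0,"z": 0,"rx": 0,"ry": 0,"rz": 0,"jaw": 8.8},
  {"x": -0.6,"y": 0,"z": 0,"rx": 0,"ry": 0,"rz": 0,"jaw": 8.8},
  {"x": -0.6,"y": 0,"z": 0,"rx": 0,"ry": 0,"rz": 0,"jaw": 8.8},
  {"x": -0.6,"y": 0,"z": 0,"rx": 0,"ry": 0,"rz": 0,"jaw": 8.8},
  {"x": -0.6,"y": 0,"z": 0,"rx": 0,"ry": 0,"rz": 0,"jaw": 8.8},
])

```text
clock: 13.85
tool_pos: [0.5299, 0.1305, 0.0303]
eef_rot: [0.655, 0.755, -0.008, -0.002]
contact_force: [-1.6, 8.5, 5.3]
opening: 0.999
finger_force: 4.4
```

Request:
send_rows([
  {"x": -0.5,"y": 0,"z": 0,"rx": 0,"ry": 0,"rz": 0,"jaw": 8.8},
  {"x": -0.5,"y": 0,"z": 0,"rx": 0,"ry": 0,"rz": 0,"jaw": 8.8},
  {"x": -0.5,"y": 0,"z": 0,"rx": 0,"ry": 0,"rz": 0,"jaw": 8.8},
  {"x": -0.5,"y": 0,"z": 0,"rx": 0,"ry": 0,"rz": 0,"jaw": 8.8},
  {"x": -0.4,"y": 0,"z": 0,"rx": 0,"ry": 0,"rz": 0,"jaw": 8.8},
])

```text
clock: 14.35
tool_pos: [0.5331, 0.1057, 0.0303]
eef_rot: [0.656, 0.755, -0.009, -0.002]
contact_force: [0.1, 8.1, 4.1]
opening: 0.996
finger_force: 3.9
```

Request:
send_rows([
  {"x": -0.15,"y": 0,"z": 0,"rx": 0,"ry": 0,"rz": 0,"jaw": 8.8},
  {"x": -0.15,"y": 0,"z": 0,"rx": 0,"ry": 0,"rz": 0,"jaw": 8.8},
  {"x": -0.15,"y": 0,"z": 0,"rx": 0,"ry": 0,"rz": 0,"jaw": 8.8},
  {"x": -0.15,"y": 0,"z": 0,"rx": 0,"ry": 0,"rz": 0,"jaw": 8.8},
  {"x": -0.15,"y": 0,"z": 0,"rx": 0,"ry": 0,"rz": 0,"jaw": 8.8},
])

```text
clock: 14.85
tool_pos: [0.5339, 0.0982, 0.0303]
eef_rot: [0.655, 0.755, -0.01, -0.002]
contact_force: [-1.1, 8.0, 3.2]
opening: 0.997
finger_force: 3.8
```

Request:
send_rows([
  {"x": -0.1,"y": 0,"z": 0,"rx": 0,"ry": 0,"rz": 0,"jaw": 8.8},
  {"x": -0.1,"y": 0,"z": 0,"rx": 0,"ry": 0,"rz": 0,"jaw": 8.8},
  {"x": -0.1,"y": 0,"z": 0,"rx": 0,"ry": 0,"rz": 0,"jaw": 8.8},
  {"x": -0.1,"y": 0,"z": 0,"rx": 0,"ry": 0,"rz": 0,"jaw": 8.8},
  {"x": 0,"y": 0,"z": 0,"rx": 0,"ry": 0,"rz": 0,"jaw": 8.8},
])

```text
clock: 15.35
tool_pos: [0.5344, 0.0945, 0.0303]
eef_rot: [0.656, 0.755, -0.009, -0.002]
contact_force: [-0.1, 8.0, 3.8]
opening: 1.0
finger_force: 3.9
```

Request:
send_rows([
  {"x": -0.1,"y": 0,"z": 0,"rx": 0,"ry": 0,"rz": 0,"jaw": 8.8},
  {"x": -0.1,"y": 0,"z": 0,"rx": 0,"ry": 0,"rz": 0,"jaw": 8.8},
  {"x": -0.1,"y": 0,"z": 0,"rx": 0,"ry": 0,"rz": 0,"jaw": 8.8},
  {"x": -0.1,"y": 0,"z": 0,"rx": 0,"ry": 0,"rz": 0,"jaw": 8.8},
  {"x": 0,"y": 0,"z": 0,"rx": 0,"ry": 0,"rz": 0,"jaw": 8.8},
])

```text
clock: 15.85
tool_pos: [0.5348, 0.094, 0.0304]
eef_rot: [0.655, 0.755, -0.007, -0.004]
contact_force: [-1.3, 13.1, 2.2]
opening: 0.994
finger_force: 6.6
```

Request:
send_rows([
  {"x": -0.1,"y": 0,"z": 0,"rx": 0,"ry": 0,"rz": 0,"jaw": 8.8},
  {"x": -0.1,"y": 0,"z": 0,"rx": 0,"ry": 0,"rz": 0,"jaw": 8.8},
  {"x": -0.1,"y": 0,"z": 0,"rx": 0,"ry": 0,"rz": 0,"jaw": 8.8},
  {"x": 0,"y": 0,"z": 0,"rx": 0,"ry": 0,"rz": 0,"jaw": 8.8},
  {"x": 0,"y": 0,"z": 0,"rx": 0,"ry": 0,"rz": 0,"jaw": 8.8},
])

```text
clock: 16.35
tool_pos: [0.5354, 0.0937, 0.0305]
eef_rot: [0.655, 0.756, -0.005, -0.005]
contact_force: [-1.6, 17.5, 0.1]
opening: 0.997
finger_force: 8.6
```

The push stalled at y=0.0937 with the force climbing, so the mould is against the end wall. I retreat, rise and turn to the bar's grasp orientation.

Request:
send_rows([
  {"x": 1.2,"y": 0,"z": 0,"rx": 0,"ry": 0,"rz": 0,"jaw": 8.8},
  {"x": 2,"y": 0,"z": 0,"rx": 0,"ry": 0,"rz": 0,"jaw": 8.8},
  {"x": 1,"y": 0,"z": -4,"rx": 0,"ry": 0,"rz": 0,"jaw": 8.8},
  {"x": 0,"y": 0,"z": -4.8,"rx": 0,"ry": 0,"rz": 0,"jaw": 8.8},
  {"x": 0,"y": 0,"z": -4.8,"rx": 0,"ry": 0,"rz": 0.1,"jaw": 8.8},
])

```text
clock: 16.85
tool_pos: [0.5303, 0.126, 0.1655]
eef_rot: [0.694, 0.72, -0.015, -0.0]
contact_force: [1.0, -0.1, -0.2]
opening: 1.002
finger_force: 0.0
```

Request:
send_rows([
  {"x": 0,"y": 0,"z": -4,"rx": 0,"ry": 0,"rz": 0.14,"jaw": 8.8},
  {"x": 0,"y": 0,"z": -3,"rx": 0,"ry": 0,"rz": 0.14,"jaw": 8.8},
  {"x": 0,"y": 0,"z": 0,"rx": 0,"ry": 0,"rz": 0.14,"jaw": 8.8},
  {"x": 0,"y": 0,"z": 0,"rx": 0,"ry": 0,"rz": 0.14,"jaw": 8.8},
  {"x": 0,"y": 0,"z": 0,"rx": 0,"ry": 0,"rz": 0.14,"jaw": 8.8},
])

```text
clock: 17.35
tool_pos: [0.5321, 0.1268, 0.2348]
eef_rot: [0.9, 0.436, -0.013, 0.005]
contact_force: [-0.1, 0.7, 0.4]
opening: 0.998
finger_force: 0.0
```

Request:
send_rows([
  {"x": 0,"y": 0,"z": 0,"rx": 0,"ry": 0,"rz": 0.14,"jaw": 8.8},
  {"x": 0,"y": 0,"z": 0,"rx": 0,"ry": 0,"rz": 0.14,"jaw": 8.8},
  {"x": 0,"y": 0,"z": 0,"rx": 0,"ry": 0,"rz": 0.14,"jaw": 8.8},
  {"x": 0,"y": 0,"z": 0,"rx": 0,"ry": 0,"rz": 0.14,"jaw": 8.8},
  {"x": 0,"y": 0,"z": 0,"rx": 0,"ry": 0,"rz": 0.14,"jaw": 8.8},
])

```text
clock: 17.85
tool_pos: [0.5318, 0.127, 0.2346]
eef_rot: [0.995, 0.101, -0.011, 0.009]
contact_force: [-0.8, 0.6, -0.2]
opening: 0.997
finger_force: 0.0
```

Request:
send_rows([
  {"x": 0,"y": 3,"z": 0,"rx": 0,"ry": 0,"rz": 0.07,"jaw": 8.8},
  {"x": 0,"y": 3,"z": 0,"rx": 0,"ry": 0,"rz": 0,"jaw": 8.8},
  {"x": -2,"y": 0,"z": 0,"rx": 0,"ry": 0,"rz": 0,"jaw": 8.8},
  {"x": -3,"y": 0,"z": 0,"rx": 0,"ry": 0,"rz": 0,"jaw": 8.8},
  {"x": 0,"y": 0,"z": 0,"rx": 0,"ry": 0,"rz": 0,"jaw": 8.8},
])

```text
clock: 18.35
tool_pos: [0.4884, 0.0601, 0.2362]
eef_rot: [0.997, 0.069, -0.013, 0.01]
contact_force: [-0.1, 0.2, -0.8]
opening: 0.996
finger_force: 0.0
```

```bash
python3 -c "
from h import *
from scipy.spatial.transform import Rotation as R
s=get_state();print(s['q'].round(2),s['tool_pos'],R.from_quat(s['eef_rot']).as_matrix().round(3)); snap('wrist','pics/w3.png')
i=cv2.imread('pics/w3.png'); cv2.imwrite('pics/w3b.png',cv2.resize(i,(800,500)))"
```

```text
[-0.02  0.56 -0.33  1.95  0.29  0.71 -1.95] [0.48843437 0.06010441 0.23616246] [[ 0.99   0.137 -0.025]
 [ 0.137 -0.99  -0.022]
 [-0.028  0.019 -0.999]]
{'img': 0, 'vertical_fov': 71.0982645502884, 'cx': 322.4097831539373, 'cy': 201.41448770511298, 'extrinsics': array([[ 0.13845444,  0.9295411 ,  0.34173631,  0.57437362],
       [-0.99018308,  0.12324401,  0.06594225,  0.0751889 ],
       [ 0.01917908, -0.34751151,  0.93747955,  0.36969238],
       [ 0.        ,  0.        ,  0.        ,  1.        ]])}
```

View pics/w3b.png

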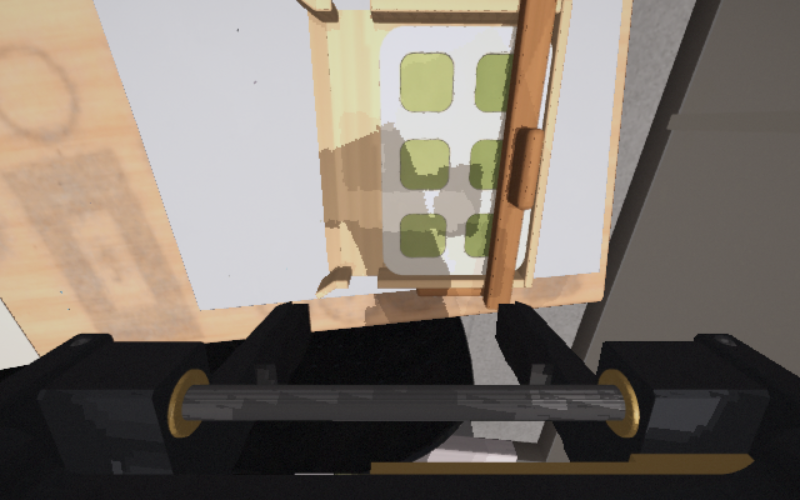

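The wrist view shows the mould home (rim cols 380–525) under the bar. The grip is at about (528,168), the wall ends at (372,15) and (378,285), and the posts at (325,10) and (335,280).

```bash
python3 -c "
from h import *
w=lambda a,b,z: ray('pics/w3.png',a*.8,b*.8,z)[:2]
o=np.array([.545,.039]);u=np.array([.139,-.99]);v=np.array([.99,.139])
for n,q in dict(gripT=(537,128,.092),gripB=(526,208,.092),grip=(533,168,.092),barL0=(526,20,.06),barL1=(489,300,.06),barR0=(552,20,.06),barR1=(511,303,.06),wallU=(372,20,.04),wallL=(378,282,.04),wallUin=(500,22,.04),wallLin=(480,282,.04),endU=(567,22,.04),endL=(532,285,.04),postU=(336,14,.04),postL=(350,268,.04),mouth0=(312,40,0),mouth1=(328,270,0),mouldU=(400,27,.031),mouldL=(400,274,.031),mouldB=(380,120,.031),mouldB2=(379,240,.031)).items():
  P=w(*q); print(n,P,((P-o)@u).round(4),((P-o)@v).round(4))
"
```

```text
gripT [ 0.585  -0.0307] 0.0746 0.0299
gripB [ 0.524  -0.0384] 0.0737 -0.0315
grip [ 0.5558 -0.0356] 0.0754 0.0003
barL0 [ 0.6605 -0.0135] 0.068 0.107
barL1 [ 0.4218 -0.039 ] 0.0601 -0.1328
barR0 [ 0.6633 -0.0332] 0.0879 0.1071
barR1 [ 0.4214 -0.0618] 0.0826 -0.1364
wallU [0.6482 0.1044] -0.0504 0.1113
wallL [0.4177 0.0731] -0.0515 -0.1213
wallUin [0.6616 0.0015] 0.0533 0.1102
wallLin [ 0.4314 -0.0323] 0.0548 -0.1224
endU [ 0.6695 -0.0528] 0.1082 0.1105
endL [ 0.4351 -0.0875] 0.11 -0.1264
postU [0.6482 0.1333] -0.079 0.1153
postL [0.4296 0.1031] -0.0795 -0.1053
mouth0 [0.6337 0.1606] -0.1081 0.1047
mouth1 [0.4063 0.1312] -0.1106 -0.1245
mouldU [0.6486 0.0815] -0.0277 0.1085
mouldL [0.4257 0.0511] -0.0286 -0.1164
mouldB [0.5741 0.0896] -0.046 0.0358
mouldB2 [0.4604 0.0774] -0.0498 -0.0784
```

Request:
send_rows([
  {"x": 0,"y": 0,"z": 0,"rx": 0.018,"ry": 0.028,"rz": 0.026,"jaw": 8.8},
  {"x": 1.8,"y": 3.4,"z": 0,"rx": 0,"ry": 0,"rz": 0,"jaw": 8},
  {"x": 1.8,"y": 3.4,"z": 0,"rx": 0,"ry": 0,"rz": 0,"jaw": 7},
  {"x": 1.8,"y": 3.4,"z": 0,"rx": 0,"ry": 0,"rz": 0,"jaw": 6},
  {"x": 0,"y": 0,"z": 3.5,"rx": 0,"ry": 0,"rz": 0,"jaw": 5},
])

```text
clock: 18.9
tool_pos: [0.5656, -0.0389, 0.2044]
eef_rot: [0.999, 0.051, 0.01, 0.001]
contact_force: [-0.3, -0.1, 0.6]
opening: 0.663
finger_force: 0.0
```

Request:
send_rows([
  {"x": 0,"y": 0,"z": 4,"rx": 0,"ry": 0,"rz": 0,"jaw": 5},
  {"x": 0,"y": 0,"z": 3,"rx": 0,"ry": 0,"rz": 0,"jaw": 5},
  {"x": 0,"y": 0,"z": 1,"rx": 0,"ry": 0,"rz": 0,"jaw": 5},
  {"x": 0,"y": 0,"z": 0,"rx": 0,"ry": 0,"rz": 0,"jaw": 5},
  {"x": 0,"y": 0,"z": 0,"rx": 0,"ry": 0,"rz": 0,"jaw": 5},
])

```text
clock: 19.4
tool_pos: [0.5609, -0.031, 0.1227]
eef_rot: [0.998, 0.057, 0.005, -0.002]
contact_force: [-0.6, 0.3, 0.6]
opening: 0.569
finger_force: 0.0
```

```bash
python3 -c "
from h import *
from scipy.spatial.transform import Rotation as R
s=get_state();print(s['q'].round(2),s['tool_pos'],R.from_quat(s['eef_rot']).as_matrix().round(3))"
```

```text
[ 0.13  0.79 -0.26  1.87  0.37  0.51 -1.84] [ 0.56089484 -0.03098765  0.12273981] [[ 0.993  0.113  0.01 ]
 [ 0.113 -0.994  0.004]
 [ 0.011 -0.003 -1.   ]]
```

Request:
send_rows([
  {"x": -0.8,"y": 0.4,"z": 0.5,"rx": 0,"ry": -0.01,"rz": 0,"jaw": 5},
  {"x": 0,"y": 0,"z": 2,"rx": 0,"ry": 0,"rz": 0,"jaw": 5},
  {"x": 0,"y": 0,"z": 1.4,"rx": 0,"ry": 0,"rz": 0,"jaw": 5},
  {"x": 0,"y": 0,"z": 0,"rx": 0,"ry": 0,"rz": 0,"jaw": 5},
  {"x": 0,"y": 0,"z": 0,"rx": 0,"ry": 0,"rz": 0,"jaw": 5},
])

```text
clock: 19.9
tool_pos: [0.5525, -0.0355, 0.0828]
eef_rot: [0.998, 0.057, -0.001, -0.002]
contact_force: [1.1, 0.0, 0.3]
opening: 0.565
finger_force: 0.0
```

Request:
send_rows([
  {"x": 0,"y": 0,"z": 0,"rx": 0,"ry": 0,"rz": 0,"jaw": 3.5},
  {"x": 0,"y": 0,"z": 0,"rx": 0,"ry": 0,"rz": 0,"jaw": 2},
  {"x": 0,"y": 0,"z": 0,"rx": 0,"ry": 0,"rz": 0,"jaw": 0.5},
  {"x": 0,"y": 0,"z": 0,"rx": 0,"ry": 0,"rz": 0,"jaw": 0.5},
  {"x": 0,"y": 0,"z": 0,"rx": 0,"ry": 0,"rz": 0,"jaw": 0.5},
], grip_force=25)

```text
clock: 20.4
tool_pos: [0.5525, -0.0355, 0.0828]
eef_rot: [0.998, 0.057, -0.0, -0.002]
contact_force: [-0.5, -0.4, 1.3]
opening: 0.155
finger_force: 25.0
```

Request:
send_rows([
  {"x": 0,"y": 0,"z": 0,"rx": 0,"ry": 0,"rz": 0,"jaw": 0.5},
  {"x": 0,"y": 0,"z": 0,"rx": 0,"ry": 0,"rz": 0,"jaw": 0.5},
  {"x": 0,"y": 0,"z": 0,"rx": 0,"ry": 0,"rz": 0,"jaw": 0.5},
  {"x": 0,"y": 0,"z": 0,"rx": 0,"ry": 0,"rz": 0,"jaw": 0.5},
  {"x": 0,"y": 0,"z": 0,"rx": 0,"ry": 0,"rz": 0,"jaw": 0.5},
])

```text
clock: 20.9
tool_pos: [0.5525, -0.0355, 0.0828]
eef_rot: [0.998, 0.057, -0.0, -0.002]
contact_force: [1.0, -0.8, 2.8]
opening: 0.154
finger_force: 25.0
```

Request:
send_rows([
  {"x": 0,"y": 0,"z": -1,"rx": 0,"ry": 0,"rz": 0,"jaw": 0.5},
  {"x": 0,"y": 0,"z": -2,"rx": 0,"ry": 0,"rz": 0,"jaw": 0.5},
  {"x": 0,"y": 0,"z": -2.5,"rx": 0,"ry": 0,"rz": 0,"jaw": 0.5},
  {"x": 0,"y": 0,"z": 0,"rx": 0,"ry": 0,"rz": -0.027,"jaw": 0.5},
  {"x": 0,"y": -1,"z": 0,"rx": 0,"ry": 0,"rz": 0,"jaw": 0.5},
])

```text
clock: 21.4
tool_pos: [0.5511, -0.0275, 0.1378]
eef_rot: [0.998, 0.069, -0.0, -0.001]
contact_force: [-0.5, -0.4, -1.2]
opening: 0.159
finger_force: 25.0
```

Request:
send_rows([
  {"x": 0,"y": -2.6,"z": 0,"rx": 0,"ry": 0,"rz": 0,"jaw": 0.5},
  {"x": 0,"y": -2.6,"z": 0,"rx": 0,"ry": 0,"rz": 0,"jaw": 0.5},
  {"x": 0,"y": -2.6,"z": 0,"rx": 0,"ry": 0,"rz": 0,"jaw": 0.5},
  {"x": 0,"y": -2.6,"z": 0,"rx": 0,"ry": 0,"rz": 0,"jaw": 0.5},
  {"x": 0,"y": -2.6,"z": 0,"rx": 0,"ry": 0,"rz": 0,"jaw": 0.5},
])

```text
clock: 21.9
tool_pos: [0.5313, 0.1046, 0.1369]
eef_rot: [0.997, 0.071, -0.002, -0.002]
contact_force: [0.4, -0.2, -1.1]
opening: 0.158
finger_force: 25.0
```

Request:
send_rows([
  {"x": 0,"y": 0,"z": 0,"rx": 0,"ry": 0,"rz": 0,"jaw": 0.5},
  {"x": 0,"y": 0,"z": 0,"rx": 0,"ry": 0,"rz": 0,"jaw": 0.5},
  {"x": 0,"y": 0,"z": 0,"rx": 0,"ry": 0,"rz": 0,"jaw": 0.5},
  {"x": 0,"y": 0,"z": 0,"rx": 0,"ry": 0,"rz": 0,"jaw": 0.5},
  {"x": 0,"y": 0,"z": 0,"rx": 0,"ry": 0,"rz": 0,"jaw": 0.5},
])

```text
clock: 22.4
tool_pos: [0.5329, 0.1017, 0.138]
eef_rot: [0.998, 0.07, -0.001, -0.002]
contact_force: [0.0, -0.1, -2.4]
opening: 0.155
finger_force: 25.0
```

```bash
python3 -c "
from h import *
from scipy.spatial.transform import Rotation as R
s=get_state();print(s['tool_pos'],R.from_quat(s['eef_rot']).as_matrix().round(3)); snap('side','pics/s4.png');snap('top','pics/t4.png')
p=np.array([.5357,.1053])
d=p-s['tool_pos'][:2];print(d, R.from_quat(s['eef_rot']).as_matrix().T@np.array([*d,0]))"
```

```text
[0.53285726 0.10174602 0.13797464] [[ 0.99   0.139 -0.002]
 [ 0.139 -0.99   0.003]
 [-0.001 -0.003 -1.   ]]
{'img': 0, 'vertical_fov': 57.29567017212818, 'cx': 327.0412975995128, 'cy': 198.30198990458308, 'extrinsics': array([[ 0.91919935,  0.17182535, -0.35432839,  0.26717255],
       [-0.39377284,  0.39206069, -0.83140325, -0.47783609],
       [-0.00393793,  0.90375022,  0.42804209,  0.42665021],
       [ 0.        ,  0.        ,  0.        ,  1.        ]])}
{'img': 0, 'vertical_fov': 48.65932631020234, 'cx': 317.14494851813026, 'cy': 196.28647352829842, 'extrinsics': array([[ 0.00626287,  0.98205144, -0.18850927,  0.38784055],
       [-0.99975123,  0.0021136 , -0.02220394,  0.22169379],
       [-0.02140698,  0.18860144,  0.98182037,  1.1162397 ],
       [ 0.        ,  0.        ,  0.        ,  1.        ]])}
[0.00284274 0.00355398] [ 3.30831893e-03 -3.12520660e-03  6.18185565e-06]
```

Request:
send_rows([
  {"x": 0.1,"y": -0.3,"z": 1,"rx": 0,"ry": 0,"rz": 0,"jaw": 0.5},
  {"x": 0,"y": 0,"z": 2,"rx": 0,"ry": 0,"rz": 0,"jaw": 0.5},
  {"x": 0,"y": 0,"z": 1.6,"rx": 0,"ry": 0,"rz": 0,"jaw": 0.5},
  {"x": 0,"y": 0,"z": 0,"rx": 0,"ry": 0,"rz": 0,"jaw": 0.5},
  {"x": 0,"y": 0,"z": 0,"rx": 0,"ry": 0,"rz": 0,"jaw": 0.5},
])

```text
clock: 23.0
tool_pos: [0.5331, 0.1064, 0.0918]
eef_rot: [0.998, 0.071, -0.001, -0.002]
contact_force: [-0.1, -0.7, -2.0]
opening: 0.16
finger_force: 25.0
```

Request:
send_rows([
  {"x": 0,"y": 0,"z": 0.3,"rx": 0,"ry": 0,"rz": 0,"jaw": 0.5},
  {"x": 0,"y": 0,"z": 0.3,"rx": 0,"ry": 0,"rz": 0,"jaw": 0.5},
  {"x": 0,"y": 0,"z": 0.3,"rx": 0,"ry": 0,"rz": 0,"jaw": 0.5},
  {"x": 0,"y": 0,"z": 0.3,"rx": 0,"ry": 0,"rz": 0,"jaw": 0.5},
  {"x": 0,"y": 0,"z": 0,"rx": 0,"ry": 0,"rz": 0,"jaw": 0.5},
])

```text
clock: 23.5
tool_pos: [0.5331, 0.1061, 0.0799]
eef_rot: [0.998, 0.07, -0.001, -0.002]
contact_force: [-0.1, 1.0, -1.8]
opening: 0.157
finger_force: 25.0
```

Request:
send_rows([
  {"x": 0,"y": 0,"z": 0.4,"rx": 0,"ry": 0,"rz": 0,"jaw": 0.5},
  {"x": 0,"y": 0,"z": 0.4,"rx": 0,"ry": 0,"rz": 0,"jaw": 0.5},
  {"x": 0,"y": 0,"z": 0.4,"rx": 0,"ry": 0,"rz": 0,"jaw": 0.5},
  {"x": 0,"y": 0,"z": 0.4,"rx": 0,"ry": 0,"rz": 0,"jaw": 0.5},
  {"x": 0,"y": 0,"z": 0,"rx": 0,"ry": 0,"rz": 0,"jaw": 0.5},
])

```text
clock: 24.0
tool_pos: [0.5329, 0.1062, 0.0635]
eef_rot: [0.998, 0.07, -0.001, -0.002]
contact_force: [0.5, -0.2, -1.3]
opening: 0.158
finger_force: 25.0
```

Request:
send_rows([
  {"x": 0,"y": 0,"z": 0.4,"rx": 0,"ry": 0,"rz": 0,"jaw": 0.5},
  {"x": 0,"y": 0,"z": 0.4,"rx": 0,"ry": 0,"rz": 0,"jaw": 0.5},
  {"x": 0,"y": 0,"z": 0.3,"rx": 0,"ry": 0,"rz": 0,"jaw": 0.5},
  {"x": 0,"y": 0,"z": 0.3,"rx": 0,"ry": 0,"rz": 0,"jaw": 0.5},
  {"x": 0,"y": 0,"z": 0,"rx": 0,"ry": 0,"rz": 0,"jaw": 0.5},
])

```text
clock: 24.5
tool_pos: [0.533, 0.1063, 0.0497]
eef_rot: [0.998, 0.07, -0.001, -0.002]
contact_force: [-0.8, -0.1, -1.6]
opening: 0.157
finger_force: 25.0
```

Request:
send_rows([
  {"x": 0,"y": 0,"z": 0.1,"rx": 0,"ry": 0,"rz": 0,"jaw": 0.5},
  {"x": 0,"y": 0,"z": 0.1,"rx": 0,"ry": 0,"rz": 0,"jaw": 0.5},
  {"x": 0,"y": 0,"z": 0.1,"rx": 0,"ry": 0,"rz": 0,"jaw": 0.5},
  {"x": 0,"y": 0,"z": 0,"rx": 0,"ry": 0,"rz": 0,"jaw": 0.5},
  {"x": 0,"y": 0,"z": 0,"rx": 0,"ry": 0,"rz": 0,"jaw": 0.5},
])

```text
clock: 25.0
tool_pos: [0.5333, 0.1064, 0.0478]
eef_rot: [0.998, 0.07, -0.0, -0.002]
contact_force: [-1.7, 0.0, 4.7]
opening: 0.155
finger_force: 25.0
```

The bar touched the floor at the expected height, so I release and rise.

Request:
send_rows([
  {"x": 0,"y": 0,"z": 0,"rx": 0,"ry": 0,"rz": 0,"jaw": 2},
  {"x": 0,"y": 0,"z": 0,"rx": 0,"ry": 0,"rz": 0,"jaw": 3},
  {"x": 0,"y": 0,"z": 0,"rx": 0,"ry": 0,"rz": 0,"jaw": 4},
  {"x": 0,"y": 0,"z": 0,"rx": 0,"ry": 0,"rz": 0,"jaw": 4},
  {"x": 0,"y": 0,"z": -0.5,"rx": 0,"ry": 0,"rz": 0,"jaw": 4},
])

```text
clock: 25.5
tool_pos: [0.5328, 0.1062, 0.0518]
eef_rot: [0.998, 0.07, -0.001, -0.002]
contact_force: [0.4, 0.1, 0.9]
opening: 0.454
finger_force: 0.0
```

Request:
send_rows([
  {"x": 0,"y": 0,"z": -1,"rx": 0,"ry": 0,"rz": 0,"jaw": 4},
  {"x": 0,"y": 0,"z": -3,"rx": 0,"ry": 0,"rz": 0,"jaw": 4},
  {"x": 0,"y": 0,"z": -4,"rx": 0,"ry": 0,"rz": 0,"jaw": 4},
  {"x": -2,"y": 0,"z": -4,"rx": 0,"ry": 0,"rz": 0,"jaw": 4},
  {"x": -3,"y": 0,"z": -3,"rx": 0,"ry": 0,"rz": 0,"jaw": 4},
])

```text
clock: 26.0
tool_pos: [0.4855, 0.0993, 0.2051]
eef_rot: [0.998, 0.07, 0.002, -0.003]
contact_force: [1.4, -0.1, -0.7]
opening: 0.45
finger_force: 0.0
```

```bash
python3 -c "
from h import *
snap('wrist','pics/w5.png');snap('side','pics/s5.png');print(get_state()['tool_pos'])
a=cv2.imread('pics/w5.png')[:260]; b=cv2.imread('pics/s5.png')[190:330,240:480]
a=cv2.resize(a,(640,260)); b=cv2.resize(b,(580,338),interpolation=cv2.INTER_CUBIC); b=cv2.copyMakeBorder(b,0,0,0,60,cv2.BORDER_CONSTANT)
cv2.imwrite('pics/f.png',np.vstack([a,b]))"
```

```text
{'img': 0, 'vertical_fov': 71.0982645502884, 'cx': 322.4097831539373, 'cy': 201.41448770511298, 'extrinsics': array([[ 0.14080228,  0.93872889,  0.31458352,  0.56756054],
       [-0.99002905,  0.13483521,  0.04076706,  0.11087536],
       [-0.00414772, -0.31718692,  0.94835397,  0.34141734],
       [ 0.        ,  0.        ,  0.        ,  1.        ]])}
{'img': 0, 'vertical_fov': 57.29567017212818, 'cx': 327.0412975995128, 'cy': 198.30198990458308, 'extrinsics': array([[ 0.91919935,  0.17182535, -0.35432839,  0.26717255],
       [-0.39377284,  0.39206069, -0.83140325, -0.47783609],
       [-0.00393793,  0.90375022,  0.42804209,  0.42665021],
       [ 0.        ,  0.        ,  0.        ,  1.        ]])}
[0.48213606 0.09842394 0.20617783]
```

View pics/f.png

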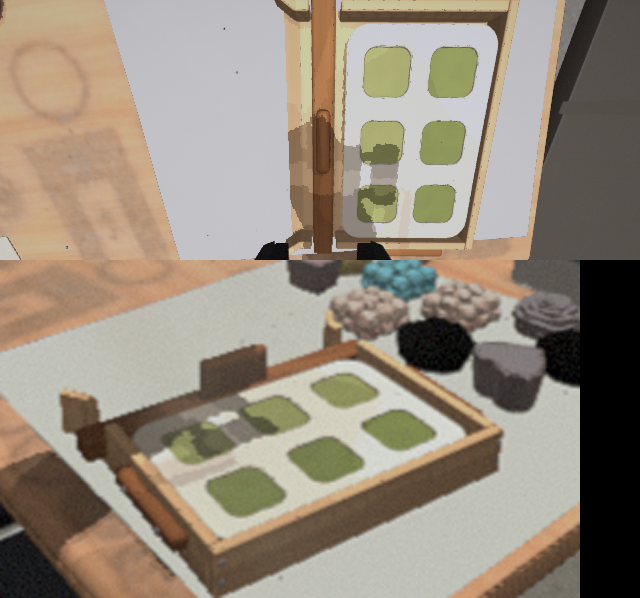

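The wrist view shows the bar in both slots (col ~322) and the mould behind it, its far rim at cols 497 (row 40) and 470 (row 225). I check the gap numerically.

```bash
python3 -c "
from h import *
o=np.array([.545,.039]);u=np.array([.139,-.99]);v=np.array([.99,.139])
w=lambda a,b,z: ray('pics/w5.png',a,b,z)[:2]
for n,q in dict(rimU=(498,50,.032),rimL=(471,215,.032),backU=(346,50,.032),backL=(342,215,.032),topE=(420,23,.032),botE=(405,238,.032),wallU=(509,50,.04),wallL=(472,240,.04),sideU=(420,20,.04),sideL=(405,240,.04),grip=(323,140,.057),barl=(313,60,.025),barr=(335,60,.025),bl2=(313,230,.025),br2=(333,230,.025)).items():
  P=w(*q); print(n,((P-o)@u).round(4),((P-o)@v).round(4))
i=cv2.imread('pics/w5.png')
for r in (50,140,215): print(r,i[r,460:520:2].mean(1).astype(int).tolist(), 'from col 460')
"
```

```text
rimU 0.1035 0.0866
rimL 0.1065 -0.0875
backU -0.0461 0.0864
backL -0.0459 -0.088
topE 0.0242 0.1097
botE 0.0315 -0.1178
wallU 0.1096 0.0852
wallL 0.1086 -0.1162
sideU 0.0215 0.11
sideL 0.0292 -0.1166
grip -0.0686 0.0019
barl -0.079 0.0785
barr -0.0566 0.0785
bl2 -0.0807 -0.1107
br2 -0.056 -0.1107
50 [135, 134, 133, 134, 133, 132, 134, 109, 171, 205, 205, 204, 206, 205, 204, 205, 205, 204, 201, 66, 71, 161, 176, 175, 174, 190, 190, 191, 190, 190] from col 460
140 [131, 128, 175, 206, 205, 205, 205, 205, 208, 209, 166, 70, 109, 176, 181, 181, 170, 195, 194, 194, 194, 194, 194, 194, 194, 194, 194, 194, 194, 194] from col 460
215 [205, 205, 206, 199, 69, 90, 125, 178, 176, 196, 195, 195, 195, 195, 196, 195, 196, 195, 195, 196, 195, 195, 195, 196, 195, 195, 196, 195, 195, 195] from col 460
```

```bash
python3 -c "
from plant import *
print(finish_job())"
```

```text
the job is handed in; nothing more can be done
None
```

The job is handed in; the hand-in call gave no verdict. On the last look the mould lay against the tray's end wall and the drop bar was released on the floor in both slots; the heart had not moved in the images I checked and the arm kept clear of the rose.

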